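# Swing a clamped circuit board to face the fume extractor

## Task

The circuit board's swivel holder is locked by a screw clamp with a T-handle. Without dragging the board round while it is still clamped, back the T-handle off about a quarter turn anticlockwise (never more than a third of a turn), turn the turntable by its upright grip tab until the end of the board with the finned heat sink squarely faces the mouth of the fume extractor, then screw the clamp fully tight again so the board stays there. Leave the bottle, solder spool and cutters where they are, and let go of everything.

Things in the scene. Friction and masses are not known exactly. Their poses are not given: they have to be found in the camera images.
- holder: dark cast base of the board holder, a 210 mm disc 14 mm high with a lug on one side that carries the clamp; fixed to the bench. Origin: under the turntable axis, on the bench. x points horizontally from the axis to the clamp screw, which stands 125 mm from the axis; z up.
- swivel (a joint): angle of the turntable about its vertical axis (rad) against the holder, growing anticlockwise from above; at 0 the heat sink end points to the clamp screw. A 190 mm disc, top 28 mm up, with two jaws (100 mm long, 60 mm high) holding a green board. Clamped it resists hard (15 N or more at the tab); with the screw off by 0.7 rad it turns easily and stays where it is left.
- heat_sink (a point): top centre of the black finned heat sink on one end of the board, 36 mm from the turntable axis, 64 mm above the bench. Its x axis is horizontal and points from the turntable axis outward through the heat sink; z up.
- grip_tab (a point): point on the upright flat steel grip tab that stands on the turntable's rim, across from the heat sink, 80 mm from the turntable axis and 80 mm up; the tab is 12 mm thick across the radius, 30 mm long along the radius, top 94 mm above the bench. Axes as the heat sink's: x points from the tab to the turntable axis.
- screw (a joint): angle of the clamp screw (rad), 0 = fully tight against its stop, growing anticlockwise from above as it is backed off. A steel strap under the handle pinches the turntable's rim; it is free from about 0.7 rad, and the limit is 2.09 rad. Turning takes about 0.2 to 0.4 N m; it stays where it is left and does not rise noticeably.
- t_handle (a point): centre of the T-handle's crossbar on top of the clamp screw, on the screw's axis, 92 mm above the bench. The steel bar is 80 mm long along this point's y axis, 12 mm thick along its x axis and 18 mm high; z up. Only the grip tab (94 mm) and extractor stand higher than 66 mm near it.
- extractor: mint green bench fume extractor, fixed, 193 mm high, a 170 x 120 mm rectangular barred mouth and a round drum behind. Its origin is not in the machine: it lies on the bench under the turntable axis, and x points horizontally from that axis to the middle of the mouth, square to the mouth. z up.
- mouth (a point): middle of the extractor's barred mouth, 180 mm from the turntable axis, 105 mm above the bench; axes as the extractor's.
- bottle: white plastic flux dispenser bottle, 72 mm wide, 110 mm high, standing loose; origin under its centre. Leave it.
- spool: solder spool lying flat, 64 mm across, 46 mm high, loose; origin under its centre. Leave it.
- cutters: side cutters with blue handles, 145 mm long, 60 mm wide, 12 mm high, lying loose; x along them toward the blades; origin under the joint side, on the bench. Leave them.

How it is judged (in metres and radians):
On the way, in this order (a step that is already met when the one before it is completed fails the run):
1. the clamp screw is backed off by at least 0.7 rad while the board has not been turned (heat sink moved less than 6 mm) (value of joint screw above 0.7 rad and distance of heat_sink from where it was at the start of the episode below 0.006 m), for 0.2 s.
2. with the clamp still backed off, the heat sink end faces the extractor's mouth within 0.12 rad (angle between the x axis of heat_sink and the x axis of extractor, either way round below 0.12 rad and x of heat_sink in the frame of extractor above 0.02 m and value of joint screw above 0.6 rad), for 0.2 s.
At the end, for the whole second after the job is handed in: The heat sink end of the board faces the extractor's mouth within 0.12 rad (7 degrees), the clamp screw is tight again (within 0.15 rad of its stop), the turntable is at rest and everything is released (angle between the x axis of heat_sink and the x axis of extractor, either way round below 0.12 rad and x of heat_sink in the frame of extractor above 0.02 m and value of joint screw below 0.15 rad and velocity of joint swivel between -0.05 and 0.05 rad/s); the robot touches nothing.
It fails at once if the clamp screw is backed off by more than a third of a turn (2.09 rad) (value of joint screw above 2.09 rad).
It fails at once if the bottle, spool or cutters are moved by more than 25 mm (distance of any of bottle, spool, cutters from where it was at the start of the episode above 0.025 m).
It also fails if it takes over 58 s, if anything falls off the work surface, if the arm or the gripper's body presses on something with over 40 N, if the wrist force passes 120 N, or if a joint passes its speed limit or range.

## Robot

A 6-joint arm with a two-finger parallel gripper is mounted at the origin on the work surface. World frame = base frame: x ahead of the robot, y to its left, z up, the work surface at z = 0. Lengths are in m, angles in degrees, forces in N, time in s.
With the tool pointing down it reaches from about 0.225 to 0.875 m from the base axis. Payload 3.4 kg.
Tool frame: the origin (TCP) lies midway between the tips of the shut fingers; the grasp point (between the pads) lies 19 mm behind it; z points along the fingers, y is the line along which they close (so a half turn about z gives the same grasp; the last joint's range is limited). The gripper opens to 85 mm and grips with 20 to 120 N. Pads are 22 mm wide; open, the fingers measure 114 mm over their backs; the gripper's body (76 mm by 85 mm) begins 54 mm behind the grasp point. The pads swing forward as they close: fully open they stand 13 mm farther back than shut.
Start: joints at [-84.225, 15.808, 86.224, -0, 77.962, -6.933], TCP at [0.126, -0.561, 0.207] pointing down, gripper open.
Joint ranges: [-165.64, 165.64], [-43.16, 119.46], [12.63, 154.43], [-67.54, 247.53], [6.08, 155.33], [-154.97, 154.97]. Speed limits (degrees/s): [147.25, 147.25, 180, 180, 180, 180].

## Interface

Orientations are given as a 3x3 rotation matrix whose columns are the frame's x, y, z axes.
In Python, from plant import r gives the robot as it stands.
- The arm moves only by the shell command python3 drive.py 'ROWS'. ROWS is a JSON list of rows, 1 to 5 of them, each of 5 numbers: the opening from 0.0 (shut) to 1.0 (fully open), then dx, dy, dz in shares of the most that a row can go, 1 being 62.5 mm, then a turn about the tool's z in degrees; each row shifts and turns the commanded pose from where the row before left it, along the tool's axes as they then stand; what a row does not reach is not made up. A row lasts 1/8 s, in which the tool goes at most 0.0625 m and 10.7 degrees, less where a joint would pass 70% of its speed; a pose out of reach is approached as far as the arm can. The fingers move at their own pace and stop on an object; the grip force is fixed at half the most. Time passes only in rows, so rows that do not move let the fingers close. It prints the time, the measured TCP pose, the force, the opening and the grip force at its end. Input that does not fit is refused with a message, and nothing moves.
- r.get_obs(): the state, without advancing time (a new reading comes with each control period).
- r.snapshot(name): name is "side" or "top" or "wrist"; returns the picture (384x512x3 uint8, blue, green, red); there is no depth.
- r.calibration(name): a dict with "camera_matrix" (3x3 intrinsics, pixels), "k1" (the pictures are not rectified: a ray, as slopes to the right and down, at radius r is drawn at 1 + k1 r^2 times it, then the intrinsics apply), "position" and "rotation" of the camera in the world; the wrist camera has in their place "T_tool_cam" (4x4, takes a point from camera to tool coordinates, whose origin is the TCP and whose axes are the flange's). Camera axes: x right, y up, looking along -z (the intrinsics and any distortion apply to the point x, -y, -z); pixel columns grow to the right and rows downward; lengths in m; the calibration is good to about 2 mm. A picture is of the moment at which its call begins: read the wrist's pose just before it. calibration takes no time and is no camera call.
- r.job_done(): hands the job in; it is judged then, once.
The state is a dict: "t": time; "joint_positions": joint angles; "joint_vel": joint speeds; "joint_efforts": joint torques, N m; "eef_pos": TCP position; "eef_rot": TCP orientation; "force": force on the tool from outside, world axes, zero at the start; "moment": the same for the moment, N m; "gripper_width": opening from 0.0 (shut) to 1.0 (fully open); "gripper_force": force on a finger pad.
Only numpy, scipy, OpenCV 4.12 (cv2) and the standard library are available. Lean on these libraries where they do the work, as an engineer would, in place of code of your own. Each camera call takes 0.05 s, during which the arm holds its last target. There are 200 camera calls.

## Working session

There is one attempt and no reset: what is moved stays moved. The work goes in short steps, Python scripts to look and compute and a shell command to move; the robot and the scene stay as the last step left them, time stands still between calls to the robot, and variables do not carry over. Pictures are saved under pics/ and viewed, at most 10 in all, crops included, and the job is handed in when it is done.

```bash
ls; mkdir -p pics
python3 - <<'E'
from plant import r
import cv2,numpy as np
o=r.get_obs();print(o)
for n in("top","side"):
    cv2.imwrite(f"pics/{n}0.png",r.snapshot(n));c=r.calibration(n);print(n,c)
print(r.calibration("wrist"))
E
```

```text
drive.py
pics
plant.py
{'t': 0.0, 'joint_positions': array([-8.42252724e+01,  1.58490812e+01,  8.62944719e+01,  1.90045525e-03,
        7.79623571e+01, -6.93313540e+00]), 'joint_vel': array([ 0.18996712,  0.00657628,  0.01587649,  0.02717513, -0.05867472,
        0.08449232]), 'joint_efforts': array([-5.25983687e-04, -4.16779375e+01, -2.45809132e+01, -3.13409237e-04,
        1.09091247e-02, -1.43026242e-05]), 'eef_pos': array([ 0.12643509, -0.56034851,  0.20603044]), 'eef_rot': array([[ 9.75505912e-01,  2.19973162e-01, -1.53714252e-04],
       [ 2.19973068e-01, -9.75504206e-01,  1.84236432e-03],
       [ 2.55321808e-04, -1.83105028e-03, -9.99998291e-01]]), 'force': array([-0.35162009,  0.57045976,  0.01030962]), 'moment': array([ 0.01902751, -0.01214031,  0.03916431]), 'gripper_force': 0.0, 'gripper_width': 1.0018965111343985}
top {'camera_matrix': array([[465.55988038,   0.        , 248.670314  ],
       [  0.        , 465.55988038, 191.30121997],
       [  0.        ,   0.        ,   1.        ]]), 'k1': 0.024494261225655702, 'position': array([ 0.33291139, -0.02838494,  1.0712612 
[... 440 characters left out ...]
ay([[-0.76090684,  0.35563257, -0.54272115],
       [-0.64862869, -0.4392808 ,  0.62154099],
       [-0.01736676,  0.8249593 ,  0.56492525]])}
{'camera_matrix': array([[305.1067948 ,   0.        , 259.57909212],
       [  0.        , 305.1067948 , 194.59015219],
       [  0.        ,   0.        ,   1.        ]]), 'k1': -0.003903559002848577, 'T_tool_cam': array([[ 1.01829713e-03,  9.53330495e-01,  3.01927029e-01,
         7.69539487e-02],
       [ 9.99999475e-01, -1.00484546e-03, -1.99872042e-04,
         1.53377720e-04],
       [ 1.12845891e-04,  3.01927074e-01, -9.53331018e-01,
        -1.65622287e-01],
       [ 0.00000000e+00,  0.00000000e+00,  0.00000000e+00,
         1.00000000e+00]])}
```

View pics/top0.png

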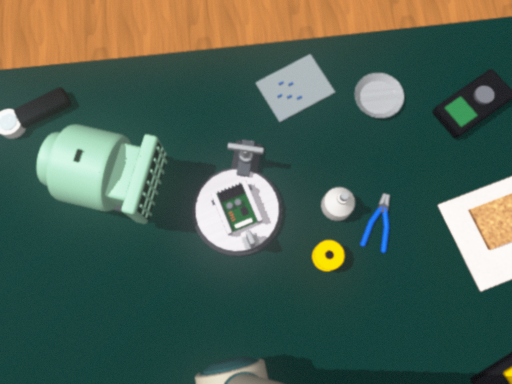

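View pics/side0.png

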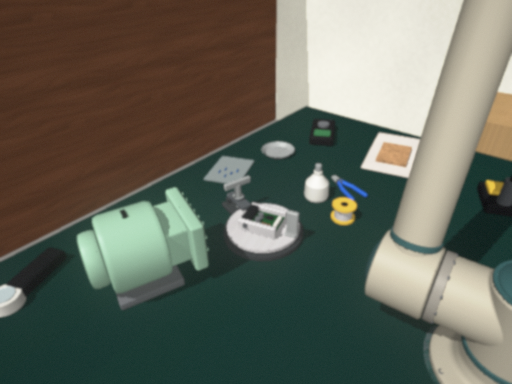

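The top view shows the turntable at (238,210), T-handle at (245,148), tab near (250,238), heat sink near (230,190), and the extractor mouth to the left around (155,180). I'll take an enlarged crop and fit the disc.

```bash
cat > h.py <<'E'
import numpy as np,cv2
from plant import r
def cam(n,obs=None):
    c=r.calibration(n)
    if n=="wrist":
        T=np.eye(4);T[:3,:3]=obs["eef_rot"];T[:3,3]=obs["eef_pos"];T=T@c["T_tool_cam"];return c,T[:3,3],T[:3,:3]
    return c,np.array(c["position"]),np.array(c["rotation"])
def ray(n,px,z,obs=None):
    c,p,R=cam(n,obs);K=c["camera_matrix"]
    u=cv2.undistortPoints(np.array(px,float).reshape(-1,1,2),K,np.array([c["k1"],0,0,0.])).reshape(-1,2)
    d=np.c_[u[:,0],-u[:,1],-np.ones(len(u))]@R.T
    return p+d*((z-p[2])/d[:,2])[:,None]
def proj(n,P,obs=None):
    c,p,R=cam(n,obs);q=(np.atleast_2d(P)-p)@R;q=q*[1,-1,-1]
    return cv2.projectPoints(q,np.zeros(3),np.zeros(3),c["camera_matrix"],np.array([c["k1"],0,0,0.]))[0].reshape(-1,2)
E
python3 - <<'E'
from h import *
im=cv2.imread("pics/top0.png")
cv2.imwrite("pics/crop0.png",cv2.resize(im[120:270,130:300],None,fx=4,fy=4,interpolation=cv2.INTER_CUBIC))
hsv=cv2.cvtColor(im,cv2.COLOR_BGR2HSV)
m=((hsv[...,1]<60)&(hsv[...,2]>130)).astype(np.uint8);m[:,:180]=0;m[:,295:]=0;m[:165]=0;m[265:]=0
c=max(cv2.findContours(m,0,1)[0],key=cv2.contourArea);h=cv2.convexHull(c)
P=ray("top",h.reshape(-1,2),0.028)[:,:2]
print(cv2.boundingRect(c),cv2.minEnclosingCircle(P.astype(np.float32)))
print(cv2.fitEllipse(P.astype(np.float32)))
E
```

```text
(195, 169, 84, 83) ((0.5512211918830872, -0.02110770344734192), 0.09668873250484467)
((0.551326334476471, -0.02088581584393978), (0.19156698882579803, 0.1929895281791687), 45.008644104003906)
```

View pics/crop0.png

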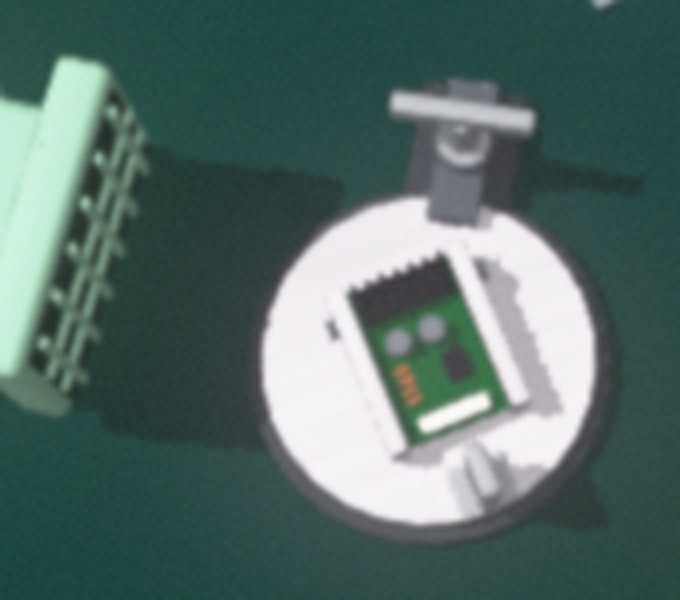

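The crop shows the T-bar from (392,103) to (534,121), the heat sink end at upper left of the board at about (405,285), the tab top at about (480,470), and the mouth bar tips in a line from (145,160) to (82,378). Next I'll turn these into world positions.

Run:
```python
from h import *
f=lambda a:np.array(a,float)/4+[130-.0,120]
A=np.array([.5513,-.0209])
deg=lambda d:np.degrees(np.arctan2(d[1],d[0]))
b=ray("top",f([[392,103],[534,121]]),.098)[:,:2];c=b.mean(0);print("bar",b,c,"dir",deg(b[1]-b[0]),"dist",np.linalg.norm(c-A),"ang",deg(c-A))
for z,q in((.066,[[400,455],[338,290]]),(.066,[[528,400],[462,250]])):
    w=ray("top",f(q),z)[:,:2];print("jaw",deg(w[1]-w[0]),np.linalg.norm(w[1]-w[0]))
w=ray("top",f([[352,292],[447,255]]),.06)[:,:2];print("hsedge",deg(w[1]-w[0])+90,deg(w.mean(0)-A),w.mean(0)-A)
for q in ([472,447],[490,490],[480,470]):
    w=ray("top",f([q]),.094)[0,:2];print("tab",w,np.linalg.norm(w-A),deg(A-w))
for z in(.03,.045,.165):
  w=ray("top",f([[145,160],[133,200],[122,248],[110,292],[97,330],[82,378]]),z)[:,:2]
  d=np.linalg.svd(w-w.mean(0))[2][0];n=np.array([d[1],-d[0]]);n*=np.sign(n@(w.mean(0)-A));print(z,"mouth normal",deg(n),"dir centre",deg(w.mean(0)-A),n@(w.mean(0)-A),w[[0,-1]])
w=ray("top",f([[105,68],[10,375]]),.19)[:,:2];print("top edge",deg(w[1]-w[0])-90,w, deg(w.mean(0)-A),np.linalg.norm(w.mean(0)-A))
im=cv2.imread("pics/side0.png");cv2.imwrite("pics/crops.png",cv2.resize(im[160:300,70:330],None,fx=3,fy=3,interpolation=2))
```

```text
bar [[ 0.67986236 -0.01772215]
 [ 0.66055505 -0.09426551]] [ 0.6702087  -0.05599383] dir -104.15698061260834 dist 0.1239792575630174 ang -16.44304709847445
jaw 14.471111974151526 0.09891267686112393
jaw 16.63514679198283 0.09244464956251898
hsedge 15.441010584099388 13.136979909816715 [0.04137896 0.00965734]
tab [ 0.4853713  -0.04011452] 0.06867161435275931 16.24844270078677
tab [ 0.46164248 -0.04696131] 0.09336842398276293 16.207891458516396
tab [ 0.47274234 -0.04293332] 0.08158904702264747 15.667389942492143
0.03 mouth normal 70.59340262081406 dir centre 67.56070099256675 0.18687208403629632 [[0.68550505 0.13031117]
 [0.55991008 0.17505598]]
0.045 mouth normal 70.59340262081406 dir centre 68.45747966759171 0.18303305173225212 [[0.68042573 0.12802506]
 [0.55664003 0.17212529]]
0.165 mouth normal 70.59340262081405 dir centre 77.24611915647394 0.15232079329989842 [[0.63979112 0.10973615]
 [0.5304796  0.14867977]]
top edge 69.8017030082695 [[0.68183675 0.12239691]
 [0.53044647 0.17809258]] 72.23246645563945 0.17971679546476174
```

View pics/crops.png

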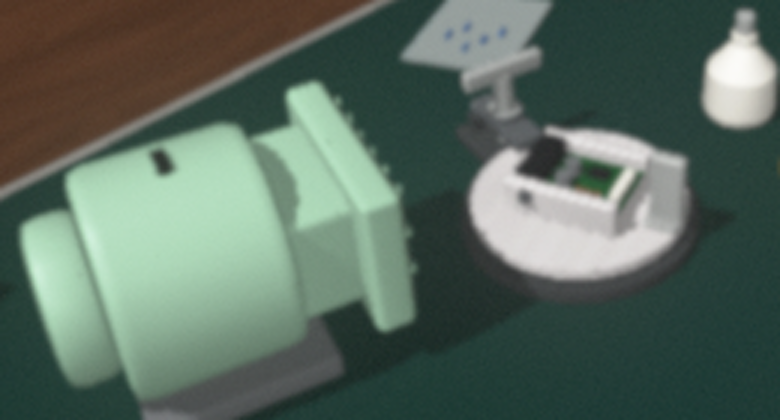

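The swivel heading is about 15.8° and the mouth heading about 70.4°, so the turntable needs about +54.5°. The bar centre is about (0.670,-0.056), with the bar along -104°. I'm moving over the handle now.

Careful with the scale: shifts go in shares of 62.5 mm. That gives: 0.049 m is 0.784, -0.0285 m is -0.456.

```bash
python3 drive.py '[[1, 0.784, -0.456, 0, 0], [1, 0.784, -0.456, 0, 0], [1, 0.784, -0.456, 0, 0], [1, 0.784, -0.456, 0, 0], [1, 0.784, -0.456, 0, 0]]'; python3 drive.py '[[1, 0.784, -0.456, 0, 0], [1, 0.784, -0.456, 0, 0], [1, 0.784, -0.456, 0, 0], [1, 0.784, -0.456, 0, 0], [1, 0.784, -0.456, 0, 0]]'
```

```text
t: 0.72
eef_pos: [0.3351, -0.3665, 0.2066]
eef_rot: [[0.976, 0.22, -0.0], [0.22, -0.976, 0.0], [-0.0, -0.0, -1.0]]
force: [0.5, -0.1, -0.7]
gripper_width: 1.0
gripper_force: 0.0
t: 1.35
eef_pos: [0.5428, -0.1736, 0.2066]
eef_rot: [[0.975, 0.22, -0.001], [0.22, -0.975, -0.0], [-0.001, 0.0, -1.0]]
force: [0.3, -0.7, -0.4]
gripper_width: 1.002
gripper_force: 0.0
```

In the tool's units: 0.049 m is 0.784, -0.0285 m is -0.456.

```bash
python3 drive.py '[[1, 0.784, -0.456, 0, 0], [1, 0.784, -0.456, 0, 0], [1, 0.784, -0.456, 0, 0], [1, 0, 0, 0, -10.5], [1, 0, 0, 0, -10.5]]'; python3 drive.py '[[1, 0, 0, 0, -10.5], [1, 0, 0, 0, -10.5], [1, 0, 0, 0, -10.5], [1, 0, 0, 0, -10.5], [1, 0, 0, 0, 0]]'
python3 - <<'E'
from h import *
o=r.get_obs();im=r.snapshot("wrist");cv2.imwrite("pics/w1.png",im)
print(o["eef_pos"],np.degrees(np.arctan2(o["eef_rot"][1],o["eef_rot"][0]))[:2],o["joint_positions"])
E
```

```text
t: 1.98
eef_pos: [0.6665, -0.0583, 0.2056]
eef_rot: [[0.828, 0.561, -0.002], [0.561, -0.828, 0.0], [-0.002, -0.001, -1.0]]
force: [0.4, 0.2, 0.2]
gripper_width: 0.998
gripper_force: 0.0
t: 2.6
eef_pos: [0.6661, -0.0594, 0.2063]
eef_rot: [[0.249, 0.969, -0.001], [0.969, -0.249, 0.0], [-0.0, -0.001, -1.0]]
force: [-0.4, 0.8, 0.9]
gripper_width: 1.0
gripper_force: 0.0
[ 0.66609162 -0.05935676  0.20628964] [ 75.58313572 -14.41687463] [-1.10458200e+01  2.40348740e+01  7.37263523e+01 -5.65088995e-03
  8.23026763e+01  3.37180946e+00]
```

View pics/w1.png

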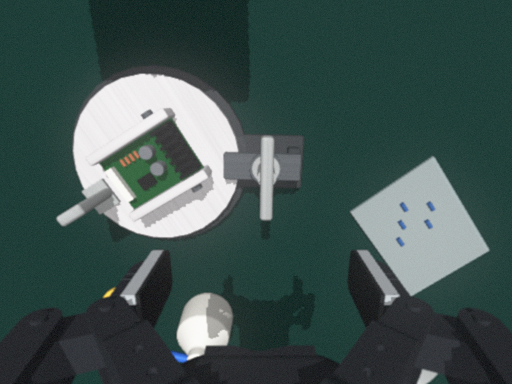

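The wrist picture shows the bar from about (267,137) to (266,219) and the tab's top near (85,203).

Run:
```python
from h import *
o=r.get_obs();im=cv2.imread("pics/w1.png");R=o["eef_rot"];p=o["eef_pos"]
deg=lambda d:np.degrees(np.arctan2(d[1],d[0]))
w=ray("wrist",[[267,137],[266,219]],.101,o);c=w.mean(0)
print("bar",w[:,:2],np.linalg.norm(w[1]-w[0]),c,deg(w[0]-w[1]),"tool delta",R.T@(c-p))
m=((im.max(2)>150)&(np.ptp(im.astype(int),2)<40)).astype(np.uint8);m[240:]=0;m[:,245:]=0
k=max(cv2.findContours(m,0,1)[0],key=cv2.contourArea);q=k.reshape(-1,2);q=q[(q[:,1]<150)&(q[:,0]<170)|(q[:,1]>215)&(q[:,0]>110)]
q=cv2.convexHull(q)
P=ray("wrist",q.reshape(-1,2),.028,o)[:,:2].astype(np.float32)
x=np.linalg.lstsq(np.c_[2*P,np.ones(len(P))],(P**2).sum(1),rcond=None)[0];A=x[:2];print("axis",A,np.sqrt(x[2]+A@A),"clamp heading",deg(c[:2]-A),np.linalg.norm(c[:2]-A))
for a in([[62,219],[118,186]],): 
  w=ray("wrist",a,.094,o)[:,:2];print("tab",w,np.linalg.norm(w-A,axis=1),deg(w[1]-w[0]),deg(A-w.mean(0)))
for a in([[92,160],[172,112]],[[134,215],[209,172]]):
  w=ray("wrist",a,.066,o)[:,:2];print("jaw",deg(w[1]-w[0]))
```

```text
bar [[ 0.68328403 -0.01802688]
 [ 0.66360086 -0.09307203]] 0.07758351938189491 [ 0.67344244 -0.05554946  0.101     ] 75.30325357651141 tool delta [0.00551224 0.00620148 0.1053531 ]
axis [ 0.5532326 -0.0228234] 0.09429344529006768 clamp heading -15.229186725886406 0.12458491728174793
tab [[ 0.4688196  -0.04609284]
 [ 0.53524428 -0.02833256]] [0.08756152 0.01881304] 14.969287184666916 15.69735467215867
jaw 14.437951422899035
jaw 15.298276573715318
```

```bash
python3 drive.py '[[1, 0.08, 0.08, 0.704, 0], [1, 0, 0, 0.704, 0], [1, 0, 0, 0.688, 0], [1, 0, 0, 0, 0]]'; python3 drive.py '[[0, 0, 0, 0, 0], [0, 0, 0, 0, 0], [0, 0, 0, 0, 0], [0, 0, 0, 0, 0], [0, 0, 0, 0, 0]]'
```

```text
t: 3.15
eef_pos: [0.6692, -0.0552, 0.0719]
eef_rot: [[0.249, 0.969, -0.009], [0.969, -0.249, 0.002], [-0.001, -0.009, -1.0]]
force: [-1.2, 0.2, -0.2]
gripper_width: 1.001
gripper_force: 0.0
t: 3.78
eef_pos: [0.6728, -0.0559, 0.0767]
eef_rot: [[0.247, 0.969, 0.001], [0.969, -0.247, -0.0], [0.0, 0.001, -1.0]]
force: [-0.7, -0.0, 3.0]
gripper_width: -0.001
gripper_force: 1.5
```

Run:
```python
from h import *
o=r.get_obs();a=r.snapshot("wrist");b=r.snapshot("side");b=cv2.resize(b[130:250,180:320],(448,384),interpolation=2)
cv2.imwrite("pics/w2.png",cv2.resize(np.hstack([a,b]),(800,320)));print(o["gripper_width"],o["gripper_force"],o["eef_pos"])
```

```text
-0.0007786965762297781 1.5376091748476028 [ 0.67283457 -0.05586012  0.07668384]
```

View pics/w2.png

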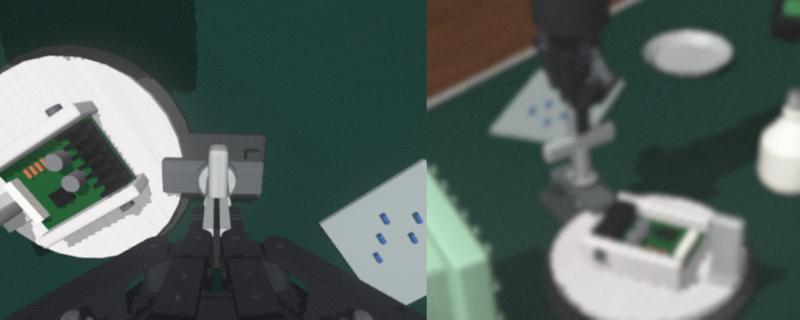

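The wrist picture shows the fingers closed near the lower half of the bar, and the side crop shows the fingers meeting the bar from above or behind at about (582,125). I'll check this by projection.

Run:
```python
from h import *
o=r.get_obs()
f=lambda p:(p-np.array([180,130]))/.3125*.8333+np.array([512*.8333,0])
g=lambda p:p*.8333
c=np.array([.6728,-.0559,0]);d=np.array([np.cos(np.radians(75.4)),np.sin(np.radians(75.4)),0])
for nm,P in [("bar+40",c+.04*d+[0,0,.101]),("bar-40",c-.04*d+[0,0,.101]),("barc top",c+[0,0,.101]),("tcp",o["eef_pos"]),("tcp+20",o["eef_pos"]+[0,0,.02]),("tcp+40",o["eef_pos"]+[0,0,.04]),("tcp+60",o["eef_pos"]+[0,0,.06])]:
    print(nm,f(proj("side",P)[0]).round(),g(proj("wrist",P,o)[0]).round())
print(o["moment"],o["force"])
```

```text
bar+40 [544. 145.] [217. 149.]
bar-40 [610. 120.] [216. 265.]
barc top [578. 132.] [217. 212.]
tcp [579. 152.] [216. 195.]
tcp+20 [578. 135.] [217. 208.]
tcp+40 [577. 119.] [217. 225.]
tcp+60 [576. 102.] [217. 247.]
[ 0.01970721  0.01873452 -0.00452679] [-0.98657606 -0.12547362  4.48265364]
```

```bash
python3 - <<'E'
from h import *
a=r.snapshot("wrist");b=r.snapshot("side")
a=cv2.resize(a[160:310,185:335],(400,400),interpolation=2);b=cv2.resize(b[145:205,208:268],(400,400),interpolation=2)
cv2.imwrite("pics/z3.png",np.hstack([a,b]))
E
python3 drive.py '[[0, 0, 0, 0, 0]]'
```

```text
t: 4.1
eef_pos: [0.6728, -0.0558, 0.0767]
eef_rot: [[0.247, 0.969, 0.001], [0.969, -0.247, -0.0], [-0.0, 0.001, -1.0]]
force: [-0.8, 0.4, 5.9]
gripper_width: -0.0
gripper_force: 2.7
```

View pics/z3.png

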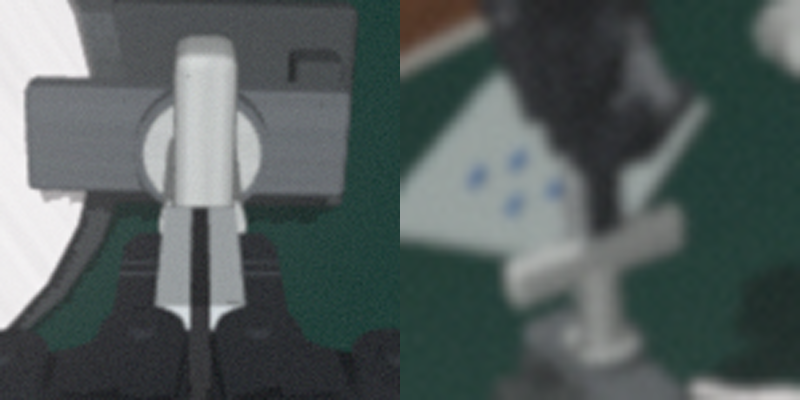

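The fingertips shut on top of the bar, about 20 mm above where the reported TCP would put them. I'll open, go lower in small steps watching the force, and close again.

```bash
python3 drive.py '[[1, 0, 0, -0.048, 0], [1, 0, 0, 0, 0], [1, 0, 0, 0, 0], [1, 0, 0, 0, 0], [1, 0, 0, 0, 0]]'; python3 drive.py '[[1, 0, 0, 0.112, 0], [1, 0, 0, 0.112, 0], [1, 0, 0, 0, 0]]';  python3 - <<'E'
from h import *
o=r.get_obs();a=r.snapshot("wrist");b=r.snapshot("side")
b=cv2.resize(b[130:220,193:283],(384,384),interpolation=2)
cv2.imwrite("pics/z4.png",cv2.resize(np.hstack([a,b]),(800,343)))
E
```

```text
t: 4.72
eef_pos: [0.6724, -0.0558, 0.0787]
eef_rot: [[0.247, 0.969, -0.0], [0.969, -0.247, -0.0], [-0.0, -0.0, -1.0]]
force: [0.8, 0.1, -0.0]
gripper_width: 1.0
gripper_force: 0.0
t: 5.1
eef_pos: [0.6716, -0.0557, 0.0637]
eef_rot: [[0.247, 0.969, -0.002], [0.969, -0.247, 0.0], [-0.0, -0.002, -1.0]]
force: [0.0, -0.2, 0.2]
gripper_width: 1.0
gripper_force: 0.0
```

View pics/z4.png

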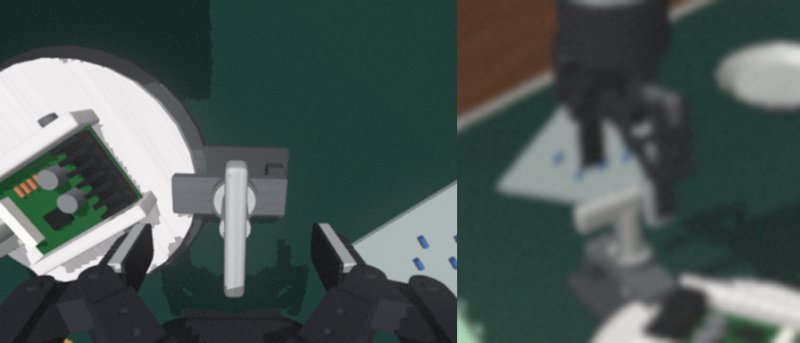

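The open tips sit about level with the bar's top: the side crop has them at (595,165) and (658,222), with the bar at about (628,197). That confirms the ~20 mm offset, so I'll go down another 12 mm and close.

In the tool's units: 0.006 m is 0.096.

```bash
python3 drive.py '[[1, 0, 0, 0.096, 0], [1, 0, 0, 0.096, 0], [1, 0, 0, 0, 0]]';  python3 drive.py '[[0, 0, 0, 0, 0], [0, 0, 0, 0, 0], [0, 0, 0, 0, 0], [0, 0, 0, 0, 0], [0, 0, 0, 0, 0]]'
```

```text
t: 5.58
eef_pos: [0.6718, -0.0557, 0.052]
eef_rot: [[0.247, 0.969, -0.002], [0.969, -0.247, 0.0], [-0.0, -0.002, -1.0]]
force: [-0.7, 1.2, 0.2]
gripper_width: 1.001
gripper_force: 0.0
t: 6.2
eef_pos: [0.6733, -0.056, 0.0533]
eef_rot: [[0.247, 0.969, 0.002], [0.969, -0.247, -0.0], [0.0, 0.002, -1.0]]
force: [0.8, -0.4, 0.9]
gripper_width: 0.176
gripper_force: 58.5
```

The bar is gripped at 58 N. Now I'll back it off: anticlockwise from above is a negative tool turn.

```bash
python3 drive.py '[[0, 0, 0, 0, -8], [0, 0, 0, 0, -8], [0, 0, 0, 0, -8], [0, 0, 0, 0, -8], [0, 0, 0, 0, 0]]';python3 drive.py '[[0, 0, 0, 0, -8], [0, 0, 0, 0, -8], [0, 0, 0, 0, -8], [0, 0, 0, 0, -8], [0, 0, 0, 0, 0]]'
```

```text
t: 6.82
eef_pos: [0.6729, -0.056, 0.0534]
eef_rot: [[-0.303, 0.953, 0.001], [0.953, 0.303, -0.001], [-0.001, 0.001, -1.0]]
force: [1.0, -1.5, 2.2]
gripper_width: 0.174
gripper_force: 58.8
t: 7.45
eef_pos: [0.6726, -0.0562, 0.0534]
eef_rot: [[-0.761, 0.649, 0.001], [0.649, 0.761, -0.001], [-0.001, -0.0, -1.0]]
force: [0.6, -0.6, 2.4]
gripper_width: 0.174
gripper_force: 58.9
```

In the tool's units: -0.05 m is -0.8, -0.02 m is -0.32.

```bash
python3 drive.py '[[0, 0, 0, 0, -8], [0, 0, 0, 0, 0], [1, 0, 0, 0, 0], [1, 0, 0, 0, 0], [1, 0, 0, 0, 0]]';python3 drive.py '[[1, 0, 0, 0, 0], [1, 0, 0, -0.32, 0], [1, 0, 0, -0.8, 0], [1, 0, 0, -0.8, 10.5], [1, 0, 0, 0, 10.5]]';python3 drive.py '[[1, 0, 0, 0, 10.5], [1, 0, 0, 0, 10.5], [1, 0, 0, 0, 10.5], [1, 0, 0, 0, 10.5], [1, 0, 0, 0, 10.5]]';python3 drive.py '[[1, 0, 0, 0, 10.5], [1, 0, 0, 0, 10.5], [1, 0, 0, 0, 10.5], [1, 0, 0, 0, 10.5], [1, 0, 0, 0, 10.5]]'
```

```text
t: 8.07
eef_pos: [0.6721, -0.0554, 0.0524]
eef_rot: [[-0.845, 0.535, -0.001], [0.535, 0.845, 0.0], [0.001, -0.0, -1.0]]
force: [0.5, -0.7, 0.3]
gripper_width: 0.805
gripper_force: 0.0
t: 8.7
eef_pos: [0.6755, -0.0562, 0.1786]
eef_rot: [[-0.593, 0.805, 0.01], [0.805, 0.593, -0.002], [-0.008, 0.007, -1.0]]
force: [-0.4, -0.1, 0.1]
gripper_width: 0.999
gripper_force: 0.0
t: 9.32
eef_pos: [0.6723, -0.0557, 0.1728]
eef_rot: [[0.278, 0.96, -0.0], [0.96, -0.278, 0.0], [-0.0, -0.0, -1.0]]
force: [0.1, -0.9, -0.0]
gripper_width: 1.001
gripper_force: 0.0
t: 9.95
eef_pos: [0.6723, -0.0557, 0.1728]
eef_rot: [[0.931, 0.364, -0.0], [0.364, -0.931, 0.0], [-0.0, -0.0, -1.0]]
force: [-0.3, 0.2, 1.0]
gripper_width: 0.999
gripper_force: 0.0
```

In the tool's units: -0.047 m is -0.752, -0.016 m is -0.256.

```bash
python3 drive.py '[[1, 0, 0, 0, 6], [1, -0.752, -0.256, 0, 0], [1, -0.752, -0.256, 0, 0], [1, -0.752, -0.256, 0, 0], [1, -0.752, -0.256, 0, 0]]';python3 drive.py '[[1, 0, 0, 0, 0]]'
python3 - <<'E'
from h import *
o=r.get_obs();a=r.snapshot("wrist");b=r.snapshot("top");cv2.imwrite("pics/top5.png",b);cv2.imwrite("pics/w5.png",a)
b=cv2.resize(b[125:265,185:295],(302,384),interpolation=2)
cv2.imwrite("pics/z5.png",cv2.resize(np.hstack([a,b]),(800,377)))
np.savez("o5.npz",eef_pos=o["eef_pos"],eef_rot=o["eef_rot"])
print(o["eef_pos"],np.degrees(np.arctan2(o["eef_rot"][1],o["eef_rot"][0]))[:1],o["joint_positions"])
E
```

```text
t: 10.58
eef_pos: [0.4725, -0.0449, 0.1729]
eef_rot: [[0.963, 0.271, 0.0], [0.271, -0.963, -0.0], [0.0, 0.0, -1.0]]
force: [-0.4, -0.5, -0.0]
gripper_width: 0.999
gripper_force: 0.0
t: 10.7
eef_pos: [0.4699, -0.0442, 0.1729]
eef_rot: [[0.963, 0.27, -0.003], [0.27, -0.963, 0.001], [-0.002, -0.001, -1.0]]
force: [0.5, -0.5, 0.8]
gripper_width: 1.004
gripper_force: 0.0
[ 0.46992747 -0.04420906  0.1728887 ] [15.66935222] [-1.38251628e+01  8.34991503e+00  1.01231640e+02 -5.38414091e-03
  7.05759677e+01  6.05073716e+01]
```

View pics/z5.png

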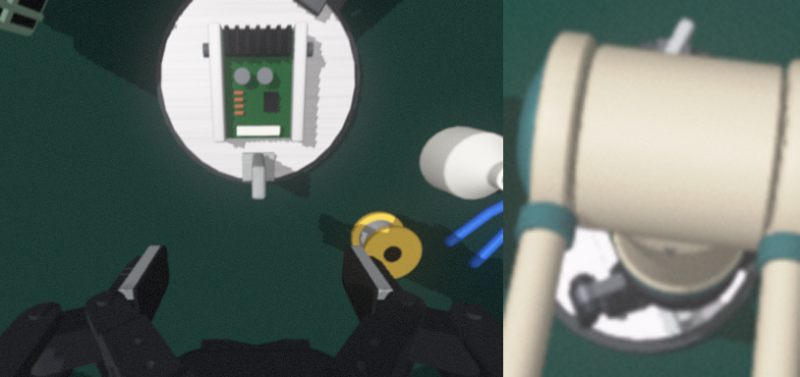

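The wrist crop shows the board unmoved and squared to the tool. The tab's top runs from (259,165) to (259,198), and the T-bar is turned in the top view.

Run:
```python
from h import *
o=dict(np.load("o5.npz"));R=o["eef_rot"];p=o["eef_pos"];s=814/800
deg=lambda d:np.degrees(np.arctan2(d[1],d[0]))
w=ray("wrist",np.array([[259,165],[259,198]])*s,.094,o);print("tab",w,deg(w[0]-w[1]),np.linalg.norm(w[0]-w[1]),"tool",(w-p)@R)
for a in([[217,142],[211,24]],[[298,142],[300,24]]):
  w=ray("wrist",np.array(a)*s,.066,o);print("jaw",deg(w[1]-w[0]))
a=cv2.imread("pics/w5.png");m=((a.min(2)>150)).astype(np.uint8);m[190:]=0;m[:,380:]=0
k=max(cv2.findContours(m,0,1)[0],key=cv2.contourArea);q=cv2.convexHull(k).reshape(-1,2);q=q[(q[:,1]<178)&(q[:,1]>5)&((q[:,0]<240)|(q[:,0]>285)&(q[:,1]>40))]
P=ray("wrist",q,.028,o)[:,:2].astype(np.float32)
x=np.linalg.lstsq(np.c_[2*P,np.ones(len(P))],(P**2).sum(1),rcond=None)[0];A=x[:2];print("axis",A,np.sqrt(x[2]+A@A))
```

```text
tab [[ 0.49223382 -0.04137325  0.094     ]
 [ 0.46431764 -0.04935341  0.094     ]] 15.953183068751326 0.029034396382445142 tool [[ 0.02243543  0.00339482  0.07883   ]
 [-0.00659852  0.00353874  0.07890056]]
jaw 16.45198016863935
jaw 17.223846928514018
axis [ 0.55320943 -0.02308395] 0.09429731972495231
```

```bash
python3 drive.py '[[1, 0.032, 0.032, 0.672, 0], [1, 0, 0, 0.672, 0], [1, 0, 0, 0.656, 0], [1, 0, 0, 0, 0], [1, 0, 0, 0, 0]]';  python3 drive.py '[[0, 0, 0, 0, 0], [0, 0, 0, 0, 0], [0, 0, 0, 0, 0], [0, 0, 0, 0, 0], [0, 0, 0, 0, 0]]'
```

```text
t: 11.42
eef_pos: [0.4787, -0.0469, 0.0488]
eef_rot: [[0.963, 0.271, 0.002], [0.271, -0.963, -0.001], [0.002, 0.001, -1.0]]
force: [0.4, -1.1, 0.5]
gripper_width: 0.997
gripper_force: 0.0
t: 12.05
eef_pos: [0.4764, -0.0456, 0.0484]
eef_rot: [[0.963, 0.271, -0.0], [0.271, -0.963, 0.001], [0.0, -0.001, -1.0]]
force: [-1.8, 4.0, 6.1]
gripper_width: 0.124
gripper_force: 58.6
```

```bash
python3 drive.py '[[0, 0.0048, 0.1104, 0, -4.95], [0, 0.0048, 0.1104, 0, -4.95], [0, 0.0048, 0.1104, 0, -4.95], [0, 0.0048, 0.1104, 0, -4.95], [0, 0, 0, 0, 0]]'
```

```text
t: 12.68
eef_pos: [0.4887, -0.0702, 0.0484]
eef_rot: [[0.814, 0.58, 0.0], [0.58, -0.814, 0.002], [0.001, -0.001, -1.0]]
force: [-1.5, 4.6, 5.0]
gripper_width: 0.127
gripper_force: 59.2
```

In the tool's units: 0.0069 m is 0.1104, 0.0003 m is 0.0048.

```bash
python3 drive.py '[[0, 0.0048, 0.1104, 0, -4.95], [0, 0.0048, 0.1104, 0, -4.95], [0, 0.0048, 0.1104, 0, -4.95], [0, 0.0048, 0.1104, 0, -4.95], [0, 0, 0, 0, 0]]';python3 drive.py '[[0, 0.0048, 0.1104, 0, -4.95], [0, 0.0048, 0.1104, 0, -4.95], [0, 0.0048, 0.1104, 0, -4.95], [0, 0, 0, 0, 0], [0, 0, 0, 0, 0]]'
```

```text
t: 13.3
eef_pos: [0.5083, -0.089, 0.0484]
eef_rot: [[0.57, 0.822, 0.0], [0.822, -0.57, 0.003], [0.002, -0.001, -1.0]]
force: [-0.3, 5.9, 5.4]
gripper_width: 0.124
gripper_force: 59.0
t: 13.92
eef_pos: [0.5265, -0.0981, 0.0484]
eef_rot: [[0.341, 0.94, 0.0], [0.94, -0.341, 0.003], [0.003, -0.001, -1.0]]
force: [-0.4, 6.9, 5.9]
gripper_width: 0.124
gripper_force: 58.9
```

The tool heading is 70° and the position agrees with that. I'll release, rise, go over the handle and square to the bar (heading 147.7°).

In the tool's units: -0.04 m is -0.64.

```bash
python3 drive.py '[[1, 0, 0, 0, 0], [1, 0, 0, 0, 0], [1, 0, 0, 0, 0], [1, 0, 0, 0, 0], [1, 0, 0, -0.64, 0]]';python3 drive.py '[[1, 0, 0, -0.96, 0], [1, 0, 0, -0.88, 0], [1, 0.48, 0.656, 0, 0], [1, 0.48, 0.656, 0, 0], [1, 0.48, 0.656, 0, 0]]'; python3 drive.py '[[1, 0, 0, 0, 0], [1, 0, 0, 0, 0]]'
python3 - <<'E'
from h import *
o=r.get_obs();a=r.snapshot("wrist");cv2.imwrite("pics/w6.png",a)
np.savez("o6.npz",eef_pos=o["eef_pos"],eef_rot=o["eef_rot"])
E
```

```text
t: 14.55
eef_pos: [0.5238, -0.0994, 0.0856]
eef_rot: [[0.34, 0.94, -0.007], [0.94, -0.34, 0.002], [-0.0, -0.007, -1.0]]
force: [1.2, -0.2, 0.2]
gripper_width: 0.999
gripper_force: 0.0
t: 15.18
eef_pos: [0.6741, -0.0569, 0.2032]
eef_rot: [[0.34, 0.94, 0.001], [0.94, -0.34, -0.001], [-0.0, 0.001, -1.0]]
force: [0.0, 0.2, 0.9]
gripper_width: 1.006
gripper_force: 0.0
t: 15.42
eef_pos: [0.6719, -0.0572, 0.2021]
eef_rot: [[0.339, 0.941, -0.002], [0.941, -0.339, -0.0], [-0.001, -0.002, -1.0]]
force: [-0.6, -0.1, 0.1]
gripper_width: 0.999
gripper_force: 0.0
```

View pics/w6.png

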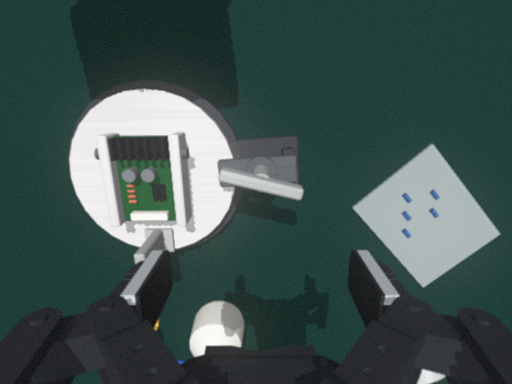

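The board now lines up with the tool's 70° heading (jaws near vertical), and the bar runs from (222,176) to (300,191).

Run:
```python
from h import *
o=dict(np.load("o6.npz"));R=o["eef_rot"];p=o["eef_pos"]
deg=lambda d:np.degrees(np.arctan2(d[1],d[0]))
w=ray("wrist",[[222,176],[300,191]],.101,o);print("bar",w,w.mean(0),deg(w[0]-w[1]),np.linalg.norm(w[0]-w[1]),"tool",(w.mean(0)-p)@R)
for a in([[117,226],[104,136]],[[183,224],[180,134]]):
  w=ray("wrist",a,.066,o);print("jaw",deg(w[1]-w[0]))
w=ray("wrist",[[107,140],[170,138]],.062,o);print("hs",deg(w[1]-w[0])+90)
```

```text
bar [[ 0.64317101 -0.03628747  0.101     ]
 [ 0.70498351 -0.07346137  0.101     ]] [ 0.67407726 -0.05487442  0.101     ] 148.977390700656 0.07212962781442718 tool [0.00300462 0.0014495  0.10112951]
jaw 69.7641562948962
jaw 67.64044079823175
hs 71.99992006727999
```

In the tool's units: 0.001 m is 0.016.

```bash
python3 drive.py '[[1, 0.016, 0, 0, -10], [1, 0, 0, 0, -10], [1, 0, 0, 0, -10], [1, 0, 0, 0, -10], [1, 0, 0, 0, -10]]';python3 drive.py '[[1, 0, 0, 0, -10], [1, 0, 0, 0, -9], [1, 0, 0, 0, -9], [1, 0, 0, 0, 0], [1, 0, 0, 0, 0]]'
```

```text
t: 16.1
eef_pos: [0.6717, -0.0568, 0.2037]
eef_rot: [[-0.506, 0.862, 0.0], [0.862, 0.506, -0.0], [-0.0, -0.0, -1.0]]
force: [1.2, -0.6, -1.0]
gripper_width: 0.999
gripper_force: 0.0
t: 16.73
eef_pos: [0.6724, -0.0565, 0.2034]
eef_rot: [[-0.848, 0.53, 0.0], [0.53, 0.848, -0.0], [-0.0, -0.0, -1.0]]
force: [-0.0, 0.1, -0.0]
gripper_width: 0.997
gripper_force: 0.0
```

```bash
python3 drive.py '[[1, 0, 0, 0.8, 0], [1, 0, 0, 0.8, 0], [1, 0, 0, 0.56, 0], [1, 0, 0, 0.24, 0], [1, 0, 0, 0, 0]]';python3 drive.py '[[0, 0, 0, 0, 0], [0, 0, 0, 0, 0], [0, 0, 0, 0, 0], [0, 0, 0, 0, 0], [0, 0, 0, 0, 0]]'
```

```text
t: 17.35
eef_pos: [0.6727, -0.0562, 0.0524]
eef_rot: [[-0.849, 0.528, -0.001], [0.528, 0.849, 0.0], [0.001, -0.001, -1.0]]
force: [0.5, 0.7, 0.5]
gripper_width: 1.0
gripper_force: 0.0
t: 17.98
eef_pos: [0.6731, -0.0567, 0.0539]
eef_rot: [[-0.85, 0.527, 0.001], [0.527, 0.85, -0.001], [-0.001, -0.001, -1.0]]
force: [-1.8, -1.2, 5.6]
gripper_width: 0.173
gripper_force: 58.6
```

```bash
python3 drive.py '[[0, 0, 0, 0, 8], [0, 0, 0, 0, 8], [0, 0, 0, 0, 8], [0, 0, 0, 0, 8], [0, 0, 0, 0, 0]]';python3 drive.py '[[0, 0, 0, 0, 8], [0, 0, 0, 0, 8], [0, 0, 0, 0, 8], [0, 0, 0, 0, 8], [0, 0, 0, 0, 0]]'; python3 drive.py '[[0, 0, 0, 0, 4], [0, 0, 0, 0, 4], [0, 0, 0, 0, 0]]'; python3 -c "
from plant import r;print(r.get_obs()['moment'])"
```

```text
t: 18.6
eef_pos: [0.6731, -0.0566, 0.0538]
eef_rot: [[-0.44, 0.898, 0.001], [0.898, 0.44, -0.001], [-0.001, 0.0, -1.0]]
force: [-1.3, -1.5, 4.8]
gripper_width: 0.176
gripper_force: 58.8
t: 19.23
eef_pos: [0.6732, -0.0567, 0.0539]
eef_rot: [[0.102, 0.995, 0.001], [0.995, -0.102, -0.001], [-0.001, 0.001, -1.0]]
force: [-1.2, -2.2, 5.5]
gripper_width: 0.173
gripper_force: 58.8
t: 19.6
eef_pos: [0.6732, -0.0566, 0.0539]
eef_rot: [[0.239, 0.971, 0.001], [0.971, -0.239, -0.001], [-0.001, 0.001, -1.0]]
force: [-2.0, -1.0, 5.0]
gripper_width: 0.178
gripper_force: 58.8
[-0.16692264  0.30253909  0.09989988]
```

```bash
for i in 1; do python3 drive.py '[[0, 0, 0, 0, 3], [0, 0, 0, 0, 0]]'; python3 -c "
from plant import r;print(r.get_obs()['moment'])"; python3 drive.py '[[0, 0, 0, 0, 3], [0, 0, 0, 0, 0]]'; python3 -c "
from plant import r;print(r.get_obs()['moment'])"; done
```

```text
t: 19.85
eef_pos: [0.6732, -0.0566, 0.0539]
eef_rot: [[0.289, 0.957, 0.001], [0.957, -0.289, -0.001], [-0.001, 0.001, -1.0]]
force: [-0.6, -1.3, 4.4]
gripper_width: 0.175
gripper_force: 58.8
[-0.19653872  0.37780703  0.43711925]
t: 20.1
eef_pos: [0.6733, -0.0565, 0.0538]
eef_rot: [[0.337, 0.941, 0.001], [0.941, -0.337, -0.001], [-0.001, 0.001, -1.0]]
force: [-1.2, -0.8, 4.9]
gripper_width: 0.174
gripper_force: 58.9
[-0.18019022  0.26439425  0.73093324]
```

The moment climbs to 0.73 N m, well above turning friction, so the clamp is at its stop. I'll release, rise and check the bar and board numerically.

Careful with the scale: shifts go in shares of 62.5 mm. That gives: -0.03 m is -0.48.

```bash
python3 drive.py '[[1, 0, 0, 0, 0], [1, 0, 0, 0, 0], [1, 0, 0, 0, 0], [1, 0, 0, 0, 0], [1, 0, 0, -0.48, 0]]';python3 drive.py '[[1, 0, 0, -0.96, 0], [1, 0, 0, -0.928, 0], [1, 0, 0, 0, 0], [1, 0, 0, 0, 0], [1, 0, 0, 0, 0]]'
python3 - <<'E'
from h import *
deg=lambda d:np.degrees(np.arctan2(d[1],d[0]))
o=r.get_obs();a=r.snapshot("wrist");cv2.imwrite("pics/w7.png",a)
m=((a.min(2)>140)&(np.ptp(a.astype(int),2)<40)).astype(np.uint8);m[250:]=0
for k in cv2.findContours(m,0,1)[0]:
    if cv2.contourArea(k)<250: continue
    rc=cv2.minAreaRect(k);print(np.round(rc[0]),np.round(rc[1]),cv2.contourArea(k))
    if 230<rc[0][0]<310:
        b=cv2.boxPoints(rc);w=ray("wrist",b,.101,o)[:,:2];e=[w[1]-w[0],w[2]-w[1]];e=max(e,key=np.linalg.norm);print("bar heading",deg(e),np.linalg.norm(e),w.mean(0))
g=((a[...,1].astype(int)>a[...,2]+40)&(a[...,1].astype(int)>a[...,0]+20)).astype(np.uint8)
k=max(cv2.findContours(g,0,1)[0],key=cv2.contourArea);rc=cv2.minAreaRect(k);w=ray("wrist",cv2.boxPoints(rc),.045,o)[:,:2]
print("pcb",rc,[deg(w[i+1]-w[i]) for i in range(3)])
E
```

```text
t: 20.72
eef_pos: [0.6708, -0.0558, 0.0804]
eef_rot: [[0.34, 0.941, -0.006], [0.941, -0.34, 0.001], [-0.001, -0.006, -1.0]]
force: [-0.0, -0.2, 0.4]
gripper_width: 0.997
gripper_force: 0.0
t: 21.35
eef_pos: [0.6719, -0.056, 0.1988]
eef_rot: [[0.339, 0.941, -0.004], [0.941, -0.339, 0.001], [-0.001, -0.004, -1.0]]
force: [-0.1, -0.4, 0.4]
gripper_width: 0.999
gripper_force: 0.0
[429. 221.] [113. 103.] 8860.5
[261. 184.] [83. 28.] 1223.0
bar heading -108.91160393036324 0.07735915149609822 [ 0.67311775 -0.05498135]
[151. 169.] [166. 159.] 20277.0
pcb ((151.0, 170.5), (157.0, 162.0), 90.0) [np.float64(-19.841488106141455), np.float64(-111.35063248603589), np.float64(160.36313060778394)]
```

Run:
```python
from h import *
for n in("w6","w7"):
    a=cv2.imread(f"pics/{n}.png");h=cv2.cvtColor(a,cv2.COLOR_BGR2HSV)
    g=cv2.inRange(h,(50,110,60),(75,255,200));g[:,:100]=0;g[:,200:]=0;g[:130]=0;g[235:]=0
    k=cv2.convexHull(cv2.findNonZero(cv2.morphologyEx(g,cv2.MORPH_OPEN,np.ones((3,3)))));print(n,cv2.minAreaRect(k))
    d=cv2.inRange(a,(0,0,0),(45,45,45));d[:125]=0;d[165:]=0;d[:,:106]=0;d[:,175:]=0
    print(cv2.minAreaRect(cv2.findNonZero(cv2.morphologyEx(d,cv2.MORPH_OPEN,np.ones((3,3))))))
o=r.get_obs();t=o["eef_rot"];print(np.degrees(np.arctan2(t[1,0],t[0,0])),o["force"])
```

```text
w6 ((146.1790313720703, 190.84278869628906), (60.927467346191406, 48.37192153930664), 82.40535736083984)Traceback (most recent call last):
  File "<stdin>", line 7, in <module>
cv2.error: OpenCV(4.12.0) /io/opencv/modules/imgproc/src/convhull.cpp:143: error: (-215:Assertion failed) total >= 0 && (depth == CV_32F || depth == CV_32S) in function 'convexHull'
```

Run:
```python
from h import *
A=[cv2.cvtColor(cv2.imread(f"pics/{n}.png")[85:250,70:210],cv2.COLOR_BGR2GRAY) for n in("w6","w7")]
W=np.eye(2,3,dtype=np.float32)
cc,W=cv2.findTransformECC(A[0],A[1],W,cv2.MOTION_EUCLIDEAN,(3,200,1e-6),None,5);print(cc,W,np.degrees(np.arctan2(W[1,0],W[0,0])))
```

```text
0.9968394162472402 [[ 0.9999979   0.00203466 -0.4294319 ]
 [-0.00203466  0.9999979   1.7036443 ]] -0.116577394
```

The board rotated only 0.1° between the pictures taken before and after tightening, and the tool heading was the same in both. Handing in.

```bash
python3 -c "
from plant import r;print(r.job_done())"
```

```text
the job is handed in; nothing more can be done
None
```

The job is handed in, with no verdict returned: I backed the clamp off about 72°, turned the board to about 70° (my measured mouth direction), retightened the screw until the moment reached 0.73 N m (above its 0.2–0.4 turning friction), and opened and raised the gripper clear.

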